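Hold a glued nut carton shut in the bench ratchet clamp

ROBOT

A 7-joint arm with a two-finger parallel gripper is mounted at the origin on the work surface. World frame = base frame: x ahead of the robot, y to its left, z up, the work surface at z = 0. Lengths are in m, angles in rad, forces in N, time in s.
With the tool pointing down it reaches from about 0.35 to 0.9 m from the base axis. Payload 8.1 kg.
Tool frame: the origin (TCP) lies at the very end of the fingers, on their centre line; the grasp point (between the pads) lies 19 mm behind it (grasp_offset is the distance from the TCP to the grasp point, in m); z points along the fingers, y is the line along which they close (so a half turn about z gives the same grasp; the last joint's range is limited). The gripper opens to 92 mm and grips with 3 to 60 N. Pads are 19 mm wide; open, the fingers measure 130 mm over their backs; the gripper's body (75 mm by 190 mm) begins 47 mm behind the grasp point.
Start: joints at [1.054, 0.434, 0.025, 1.573, -0.012, 1.134, -0.075], TCP at [0.251, -0.572, 0.227] pointing down, gripper open.
Joint ranges: [-2.62, 2.62], [-0.44, 2.09], [-1.27, 1.32], [0.08, 2.57], [-1.32, 4.46], [0.12, 2], [-2.74, 2.74]. Speed limits (rad/s): [2.22, 2.22, 3.01, 3.01, 3.14, 3.14, 3.14].

INTERFACE

Orientations are given as a rotation vector (axis times angle).
In Python, from cell import observe, get_image, camera_params, sign_off, silhouettes, grasp_offset gives the robot as it stands. The module is installed in compiled form; this text tells all that it offers.
- The arm moves only by the tool jog_arm, never from a script. Its argument "motion" is a list that holds one entry, the list of rows, each a list of 7 numbers: the shift along the tool's x, y, z in m, then the turn, a rotation vector about the tool's x, y, z in rad, then the closure, from -1 (fully open) to 1 (shut), so that 0 is half open. In form: [[[dx, dy, dz, wx, wy, wz, hand], ...]]. A call has 1 to 10 rows; each row is the pose to reach, as a shift and turn from the pose commanded when the call began, along the tool's axes at that moment; what a row does not reach only later rows make up. A row lasts 1/12 s, in which the tool goes at most 41.7 mm and 7.16 degrees, less where a joint would pass 70% of its speed; a pose out of reach is approached as far as the arm can. A call with a gripper value outside its range is refused whole. The fingers move at their own pace and stop on an object; "force" is the grip in N (left out, the last holds). Time passes only in rows, so rows that repeat a pose let the fingers close. It gives the time, the measured TCP pose, the force, the opening and the grip force at its end, in the units of the state.
- observe(): the state, without advancing time (a new reading comes with each control period).
- get_image(name): name is "scene" or "top"; returns the picture (420x560x3 uint8, red, green, blue); there is no depth.
- camera_params(name): a dict with "vertical_fov" (degrees; the focal length in pixels is half the picture's height over the tangent of half this angle, whatever the lens; pixels are square), "cx", "cy" (the principal point, pixels), "dist_coeffs" ([k1, k2, p1, p2, k3] as OpenCV has them; the pictures are not rectified), "T" (4x4, takes a point from camera to world coordinates). Camera axes: x right, y down, z forward; pixel columns grow to the right and rows downward; lengths in m; the calibration is good to about 2 mm. A picture is of the moment at which its call begins. camera_params takes no time and is no camera call.
- sign_off(): hands the job in; it is judged then, once.
Trained networks look in the newest picture that a camera, given by its name, has taken for a name from the list of things; names that differ only in an ending like _2 or _b are one class to them, and where a whole thing is asked for, a point or a joint stands for the part that bears it (a point fixed in the world has none). Each returns a list of dicts, best first, with "p" (0 to 1); they miss things now and then, are a little off and sometimes report something else, mostly with a low value. They report only what shows in the picture. A call takes as long as a camera call. They do not tell look-alikes from the thing itself.
- silhouettes(query, camera): "mask" (420x560 bool, what is visible of it) and "pixel" ([column, row] in pixels, amid what is visible of it).
The state is a dict: "clock": time; "joints": joint angles; "dq": joint speeds; "joint_efforts": joint torques, N m; "position": TCP position; "ee_rot": TCP orientation; "force": force on the tool from outside, world axes, zero at the start; "ft_torque": the same for the moment, N m; "width": opening from 0.0 (shut) to 1.0 (fully open); "gripper_force": force on a finger pad.
Only numpy, scipy, OpenCV 4.12 (cv2) and the standard library are available. Lean on these libraries where they do the work, as an engineer would, in place of code of your own. Each camera call takes 0.05 s, during which the arm holds its last target. There are 200 camera calls.

TASK

Stand the small glued carton of nuts flat on the bed of the bench clamp, in line between the sprung pad and the end stop, and let go of it. Then pump the clamp's trigger, squeezing it towards the fixed handle and letting it come back, until the pad has pushed the carton against the stop and its spring is pressed about half-way in, and finish while still holding the trigger squeezed so that the carton stays gripped. Never press the pad all the way in (that crushes the carton), move the jaw only with the trigger, and leave the castle nut, the glue bottle and the tape roll alone.

Things in the scene. Friction and masses are not known exactly. Their poses are not given: they have to be found in the camera images.
- carton_center (a point): Centre of the closed cardboard carton, 56 x 100 x 62 mm (x, y, z), 0.25 to 0.5 kg; z up, its long side along its y. It starts on the bench to the robot's left; its underside is 31 mm below this point. Either end may face the pad.
- carton: The same carton; origin at the centre of its underside.
- clamp: Steel bench clamp, screwed down; its y axis is within 0.3 rad of world y. Origin on the bench, +y the way the jaw pushes. In its frame, mm (also used below): bed plate x -60 to 60, y -133 to 237, top at z 8; guide head x -25 to 25, y -90 to 5, to z 98; fixed black handle y -123 to -101, to z 152; jaw line x 0, z 40. The carton lies with its long side along y, its centre then at z 39.
- stop: Fixed steel end plate of the clamp, 80 wide (x), 14 thick, up to 70 mm above the bench; the origin is on the middle of its face's lower edge, at clamp (0, 210, 8).
- rod (a joint): How far the toothed rod with the jaw is fed towards the stop, m, 0 to 0.07; starts at 0 to 0.02. With the pad relaxed, the pad's front face is at clamp y = 60 mm + rod. A brake holds the rod with 4 N only: once the trigger is let go, a harder pressed spring pushes the rod back until the grip is 2 to 4 N. The trigger only feeds it forwards.
- jaw: The steel rod (16 x 12 mm) with its teeth and the jaw plate (44 wide, 40 high, 5 thick, front face at clamp y = 35 mm + rod) that carries the pad. Not to be touched by the robot. Origin on the rod's axis, at clamp (0, 0 + rod, 40).
- pad (a joint): How far the sprung pad is pressed back towards the jaw plate, in m: 0 relaxed (18 mm visible gap between jaw plate and pad), 0.018 fully pressed in. The spring gives 1 N per mm. It takes 2 to 4 mm to slide the carton along the bed; after the carton meets the stop the pad goes in as the rod is fed.
- presser: The pad: a dark rubber-faced plate 44 wide, 40 high, 7 thick, on a sprung plunger ahead of the jaw plate; its origin is 10 mm behind its front face. Not to be touched by the robot.
- trigger (a joint): Trigger angle, rad: 0 let go (lever leans 0.2 rad to clamp +y), 0.42 fully squeezed (leans 0.22 to -y, the handle). Turns about a level axis along clamp x through clamp (0, -58, 80). A spring returns it. Squeezing feeds the rod 40 mm per rad, after up to 5 mm of idle motion till the pawl meets a tooth (5 mm pitch); coming back leaves the rod. Needs 1 to 14 N at the grip point.
- lever: The trigger's upright aluminium lever, 18 wide (clamp x), 14 thick, reaching 85 mm up from its axis; origin on the axis, z along the lever.
- lever_grip (a point): Middle of the lever's grip part, 65 mm from its axis and 20 mm below its top, about 144 mm above the bench. It travels 27 mm, nearly level, in a full stroke. It can be pushed towards the handle with closed fingers standing on its jaw side (nothing is higher than 98 mm there; its spring brings it back), or pinched across its 18 mm width (it turns as it goes).
- castle_nut: Bystander: large brass castle nut, 72 mm across, 42 high; origin under its centre.
- glue: Bystander: white glue bottle, 52 mm across, 140 high; origin under its centre.
- tape_roll: Bystander: roll of paper tape lying flat, 96 mm across, 25 high; origin under its centre.
Mind the look-alikes: they are no part of the job. Leave any blue or red look-alike of the carton alone.

How it is judged:
On the way, in this order (a step that is already met when the one before it is completed fails the run):
1. the carton stands flat on the clamp's bed, in line between pad and stop, let go (x of carton_center in the frame of clamp between -0.015 and 0.015 m and z of carton_center in the frame of clamp between 0.032 and 0.046 m and angle between carton_center's own z axis and vertical below 0.1 rad and angle between the y axis of carton_center and the y axis of clamp, either way round below 0.15 rad and contact force between carton and the fingers below 0.3 N and y of carton_center in the frame of clamp between 0.105 and 0.1625 m), for 0.2 s.
2. the trigger is squeezed with the carton gripped between pad and stop, the pad about half-way in (value of joint pad between 0.006 and 0.0135 m and contact force between presser and carton above 4 N and contact force between stop and carton above 1 N and value of joint trigger above 0.04 rad and contact force between the fingers and lever above 1 N), for 0.2 s.
At the end, for the whole second after the job is handed in: The carton stands flat on the bed (within 15 mm of the jaw line, square within 0.15 rad) against the stop, pressed by the pad, whose spring is 6 to 13.5 mm in (6 to 13.5 N); the robot still holds the trigger squeezed (above 0.04 rad, at least 1 N on the lever) and does not touch the carton (all of step 2 and x of carton_center in the frame of clamp between -0.015 and 0.015 m and z of carton_center in the frame of clamp between 0.032 and 0.046 m and angle between carton_center's own z axis and vertical below 0.1 rad and angle between the y axis of carton_center and the y axis of clamp, either way round below 0.15 rad and contact force between carton and the fingers below 0.3 N and y of carton_center in the frame of clamp between 0.152 and 0.1625 m); the arm keeps its last pose, push and grip.
It fails at once if the carton is crushed: the pad is pressed all the way in (value of joint pad above 0.0165 m or contact force between presser and carton above 25 N).
It fails at once if the robot pushes the jaw or pad itself instead of using the trigger (contact force between any of the arm, the fingers and jaw above 1 N or contact force between any of the arm, the fingers and presser above 1 N).
It fails at once if a bystander is disturbed (distance of any of castle_nut, glue, tape_roll from where it was at the start of the episode above 0.02 m).
It also fails if it takes over 51 s, if anything falls off the work surface, if the arm or the gripper's body presses on something with over 40 N, if the wrist force passes 120 N, or if a joint passes its speed limit or range.

## Working session

There is one attempt and no reset: what is moved stays moved. The work goes in short steps, Python scripts to look and compute and a tool call to move; the robot and the scene stay as the last step left them, time stands still between calls to the robot, and variables do not carry over. Pictures are saved under pics/ and viewed, at most 10 in all, crops included, and the job is handed in when it is done.

Besides the shell and the picture viewer there is one more tool, called as name(argument=value, ...) on one line, values as JSON. jog_arm: Moves the arm, as the interface text tells. Its arguments: {"type":"object","properties":{"motion":{"type":"array"},"force":{"type":"number"}},"required":["motion"]}

```bash
mkdir -p pics
python3 - <<'E'
from cell import *
import cv2,numpy as np
print(grasp_offset, observe())
ims=[]
for n in("scene","top"):
    im=get_image(n);cv2.imwrite(f"pics/{n}0.png",im[:,:,::-1]);p=camera_params(n);print(n,p)
    for q in("carton","clamp","stop","lever","presser","glue","castle_nut","tape_roll"):
        print(q,[(round(r["p"],2),np.round(r["pixel"]),int(r["mask"].sum())) for r in silhouettes(q,n)])
E
```

```text
0.0188 {'clock': 0.0, 'joints': array([ 1.0543877 ,  0.43521752,  0.02499081,  1.57410663, -0.01154545,
        1.13400483, -0.07510084]), 'dq': array([ 0.00062837, -0.00166691, -0.00130978,  0.0005977 , -0.00026747,
       -0.00011434, -0.00037815]), 'joint_efforts': array([-3.57540257e-04, -6.67848945e+01,  9.84711796e-01, -3.14456463e+01,
       -6.05689245e-02,  4.24838613e-02,  1.96864357e-04]), 'position': array([ 0.25102424, -0.57180779,  0.22594491]), 'ee_rot': array([-3.07313459e+00, -6.44973914e-01,  8.18305004e-04]), 'force': array([-0.44811415,  0.06921181,  0.33436081]), 'ft_torque': array([ 0.00450605, -0.01321428, -0.0425048 ]), 'gripper_force': 0.0, 'width': 0.9980023013467433}
scene {'vertical_fov': 42.00041777677113, 'cx': 273.0508623751244, 'cy': 202.09225791367976, 'dist_coeffs': array([-0.15822732,  0.        ,  0.        ,  0.        ,  0.        ]), 'T': array([[-7.50046845e-01,  3.87662402e-01, -5.35861543e-01,
         1.31456673e+00],
       [ 6.61383495e-01,  4.41181092e-01, -6.06573258e-01,
         8.76589524e-01],
       [ 1.26633488e-03, -8.09368338e-01
[... 850 characters left out ...]
    ]), 'T': array([[ 0.00354026, -0.983375  ,  0.18155187,  0.30895045],
       [-0.99980704, -0.00698885, -0.01835885, -0.01209212],
       [ 0.01932247, -0.18145185, -0.98320998,  1.24430971],
       [ 0.        ,  0.        ,  0.        ,  1.        ]])}
carton [(0.93, array([191., 286.]), 1137), (0.81, array([134., 244.]), 1055), (0.75, array([127., 296.]), 1145)]
clamp []
stop [(0.57, array([220., 200.]), 310)]
lever [(0.54, array([322., 180.]), 96)]
presser [(0.48, array([276., 195.]), 117)]
glue [(0.77, array([422., 150.]), 593), (0.54, array([322., 182.]), 80), (0.38, array([289., 190.]), 230)]
castle_nut [(0.69, array([402., 273.]), 574)]
tape_roll [(0.9, array([128., 146.]), 572)]
```

Run:
```python
import cv2
a=cv2.imread("pics/top0.png");cv2.imwrite("pics/topc.png",cv2.resize(a[110:350,60:480],None,fx=1.9,fy=1.9,interpolation=cv2.INTER_CUBIC))
a=cv2.imread("pics/scene0.png");cv2.imwrite("pics/scenec.png",cv2.resize(a[130:370,120:500],None,fx=2,fy=2,interpolation=cv2.INTER_CUBIC))
```

```text
(no output)
```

View pics/topc.png

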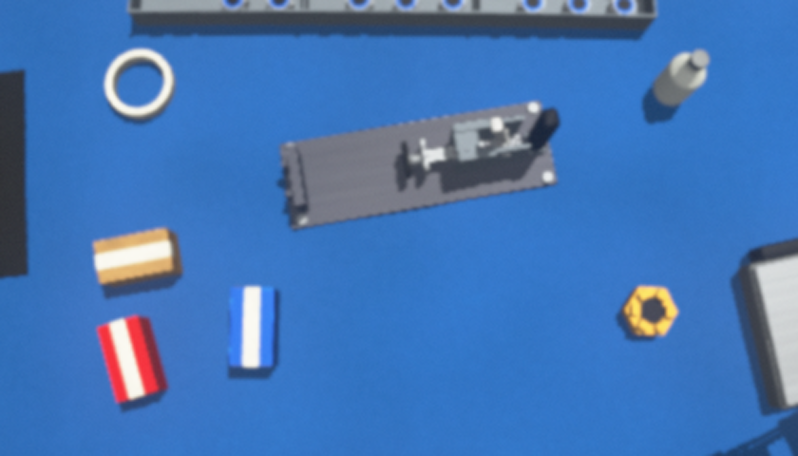

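View pics/scenec.png

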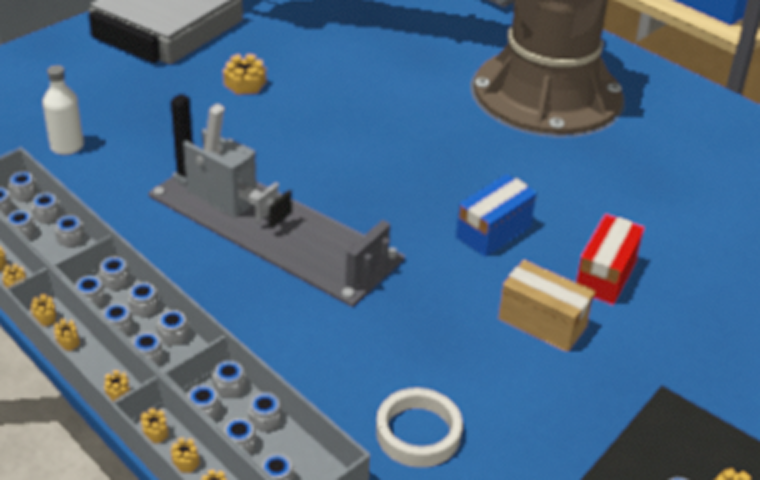

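```bash
cat > h.py <<'E'
import cv2,numpy as np
from cell import *
from scipy.optimize import minimize
P={n:camera_params(n) for n in("scene","top")}
def K(p):
    f=210/np.tan(np.radians(p["vertical_fov"]/2));return np.array([[f,0,p["cx"]],[0,f,p["cy"]],[0,0,1.]])
def proj(n,X):
    p=P[n];W=np.linalg.inv(p["T"]);r,_=cv2.Rodrigues(W[:3,:3])
    return cv2.projectPoints(np.asarray(X,float).reshape(-1,1,3),r,W[:3,3],K(p),p["dist_coeffs"])[0][:,0]
def onplane(n,px,z):
    p=P[n];u=cv2.undistortPoints(np.array([[px]],float),K(p),p["dist_coeffs"])[0,0]
    d=p["T"][:3,:3]@[u[0],u[1],1];o=p["T"][:3,3];return o+d*(z-o[2])/d[2]
def box(x0,x1,y0,y1,z0,z1):return np.array([[x,y,z] for x in(x0,x1) for y in(y0,y1) for z in(z0,z1)])/1e3
def place(B,v,z=0):
    c,s=np.cos(v[2]),np.sin(v[2]);return B@np.array([[c,-s,0],[s,c,0],[0,0,1]]).T+[v[0],v[1],z]
CL=[box(-60,60,-133,237,0,8),box(-25,25,-90,5,8,98),box(-11,11,-123,-101,8,152),box(-40,40,210,224,8,70)]
CA=[box(-28,28,-50,50,0,62)]
def render(n,Bs,v,z=0,S=4):
    m=np.zeros((420*S,560*S),np.uint8)
    for B in Bs:
        h=cv2.convexHull(np.float32(proj(n,place(B,v,z))*S+S/2-.5));cv2.fillConvexPoly(m,np.int32(np.round(h)),1)
    return cv2.resize(m.astype(np.float32),(560,420),interpolation=cv2.INTER_AREA)
def fit(Bs,masks,v0,z=0,step=(.01,.01,.08)):
    def cost(v):
        c=0
        for n,m in masks.items():
            r=render(n,Bs,v,z);c+=np.abs(r-m).sum()/m.sum()
        return c
    s=np.array(v0)+np.vstack([np.zeros(3),np.diag(step)])
    for k in range(2):
        r=minimize(cost,s[0],method="Nelder-Mead",options=dict(initial_simplex=s,xatol=1e-4,fatol=1e-4));s=r.x+np.vstack([np.zeros(3),-np.diag(step)/2])
    return r.x,r.fun
E
python3 - <<'E'
from h import *
cm={}
for n,px in(("top",(134,244)),("scene",(395,286))):
    get_image(n);L=silhouettes("carton",n)
    cm[n]=min(L,key=lambda r:np.hypot(*(np.array(r["pixel"])-px)))["mask"].astype(np.float32)
p=onplane("top",(134,244),.04)
for k in(("top",),("scene",),("top","scene")):
    print("carton",k,fit(CA,{n:cm[n] for n in k},[p[0],p[1],.15]))
q=[onplane("top",(60+a/1.9,110+b/1.9),.008) for a,b in((281,143),(541,101),(556,183),(294,229))]
c=np.mean(q,0);d=(q[0]+q[3]-q[1]-q[2]);yaw=np.arctan2(-d[0],d[1]);o=c-np.array([-np.sin(yaw),np.cos(yaw),0])*.052
print(q,np.linalg.norm(q[0]-q[1]),np.linalg.norm(q[0]-q[3]),o,yaw)
m={}
for n in("top","scene"):
    a=cv2.imread(f"pics/{n}0.png");g=cv2.cvtColor(a,cv2.COLOR_BGR2HSV)[:,:,1]<90
    r=cv2.dilate(render(n,CL,[o[0],o[1],yaw]),np.ones((15,15)))>0
    m[n]=(g&r).astype(np.float32)
for k in(("top",),("scene",),("top","scene")):
    print("clamp",k,fit(CL,{n:m[n] for n in k},[o[0],o[1],yaw],step=(.01,.01,.04)))
for n in ("glue","castle_nut","tape_roll"):
    L=silhouettes(n,"top");print(n,onplane("top",L[0]["pixel"],.03))
E
```

```text
carton ('top',) (array([0.43443152, 0.33845887, 0.20483609]), np.float64(0.041462600231170654))
carton ('scene',) (array([0.43598866, 0.33622571, 0.21872407]), np.float64(0.035928674042224884))
carton ('top', 'scene') (array([0.43503477, 0.33689909, 0.2066159 ]), np.float64(0.09833815693855286))
[array([0.59803819, 0.15202837, 0.008     ]), array([ 0.66163752, -0.21079088,  0.008     ]), array([ 0.54435411, -0.22895146,  0.008     ]), array([0.47801939, 0.13059906, 0.008     ])] 0.3683513026220445 0.12191689203600438 [ 0.57971791 -0.0904574   0.008     ] 0.1779689017668997
clamp ('top',) (array([ 0.58114774, -0.08890903,  0.17893555]), np.float64(0.055749837309122086))
clamp ('scene',) (array([ 0.58057337, -0.0893091 ,  0.17695678]), np.float64(0.09362856298685074))
clamp ('top', 'scene') (array([ 0.58113805, -0.08949823,  0.17878637]), np.float64(0.15081530809402466))
glue [ 0.69741893 -0.41238731  0.03      ]
castle_nut [ 0.37000424 -0.34290065  0.03      ]
tape_roll [0.69536876 0.37871867 0.03      ]
```

```bash
cat > t.py <<'E'
# usage: t.py x y z psi : shift/turn in tool axes to go to the world point, tool down, tool y at yaw psi
import sys,numpy as np
from cell import observe
from scipy.spatial.transform import Rotation as R
o=observe();R0=R.from_rotvec(o["ee_rot"])
def go(x,y,z,psi):
    a=psi+np.pi/2;M=R.from_matrix([[np.cos(a),np.sin(a),0],[np.sin(a),-np.cos(a),0],[0,0,-1]])
    print(np.round(R0.inv().apply(np.array([x,y,z])-o["position"]),4),np.round((R0.inv()*M).as_rotvec(),3))
for a in sys.argv[1:]: go(*map(float,a.split(",")))
E
python3 t.py .45,0,.22,-.3 .435,.337,.13,.207
```

```text
[ 0.412  -0.4441  0.0067] [-0.    -0.    -0.857]
[ 0.5337 -0.7587  0.0967] [-0.    -0.    -1.364]
```

jog_arm(motion=[[[0.412, -0.444, 0.006, 0, 0, -0.857, -0.7], [0.412, -0.444, 0.006, 0, 0, -0.857, -0.7], [0.412, -0.444, 0.006, 0, 0, -0.857, -0.7], [0.412, -0.444, 0.006, 0, 0, -0.857, -0.7], [0.412, -0.444, 0.006, 0, 0, -0.857, -0.7], [0.412, -0.444, 0.006, 0, 0, -0.857, -0.7], [0.412, -0.444, 0.006, 0, 0, -0.857, -0.7], [0.412, -0.444, 0.006, 0, 0, -0.857, -0.7], [0.412, -0.444, 0.006, 0, 0, -0.857, -0.7], [0.412, -0.444, 0.006, 0, 0, -0.857, -0.7]]])

```text
clock: 2.08
position: [0.3882, -0.1769, 0.223]
ee_rot: [2.528, 1.863, 0.0]
force: [1.1, -0.5, -0.2]
width: 0.848
gripper_force: 0.0
```

```bash
python3 t.py .435,.337,.13,.207; python3 -c "
from cell import *;print(observe()['joints'],observe()['position'])"
```

```text
[ 0.5048 -0.1076  0.0926] [ 0.001  0.001 -0.508]
[ 0.64220781  0.14241865 -0.37781824  2.00643953  0.06270619  1.00257485
 -0.06638384] [ 0.38823269 -0.17692969  0.22296798]
```

jog_arm(motion=[[[0.505, -0.108, 0.0, 0, 0, -0.508, -0.7], [0.505, -0.108, 0.0, 0, 0, -0.508, -0.7], [0.505, -0.108, 0.0, 0, 0, -0.508, -0.7], [0.505, -0.108, 0.0, 0, 0, -0.508, -0.7], [0.505, -0.108, 0.0, 0, 0, -0.508, -0.7], [0.505, -0.108, 0.0, 0, 0, -0.508, -0.7], [0.505, -0.108, 0.0, 0, 0, -0.508, -0.7], [0.505, -0.108, 0.0, 0, 0, -0.508, -0.7], [0.505, -0.108, 0.06, 0, 0, -0.508, -0.7], [0.505, -0.108, 0.09, 0, 0, -0.508, -0.7]]])

```text
clock: 2.92
position: [0.4256, 0.2326, 0.1912]
ee_rot: [1.978, 2.438, 0.007]
force: [2.2, -0.9, 0.3]
width: 0.851
gripper_force: 0.0
```

jog_arm(motion=[[[0, 0, 0, 0, 0, 0, -0.7]]])

```text
clock: 3.0
position: [0.4227, 0.2368, 0.1879]
ee_rot: [-1.966, -2.445, -0.003]
force: [0.1, 0.2, 0.2]
width: 0.853
gripper_force: 0.0
```

```bash
python3 t.py .435,.337,.13,.207 .435,.337,.024,.207; python3 -c "
from cell import *;print(observe()['joints'],observe()['position'])
import cv2
a=get_image('scene')[:,:,::-1];cv2.imwrite('pics/s1.png',cv2.resize(a[150:370,300:520],None,fx=2.5,fy=2.5))"
```

```text
[0.095  0.0336 0.0582] [-0.001 -0.004  0.009]
[0.0945 0.0338 0.1642] [-0.001 -0.004  0.009]
[-0.05072304  0.33611398 -0.71090776  1.9144125   0.25606302  0.98280833
 -0.6612714 ] [0.42265791 0.23681272 0.18785482]
```

View pics/s1.png

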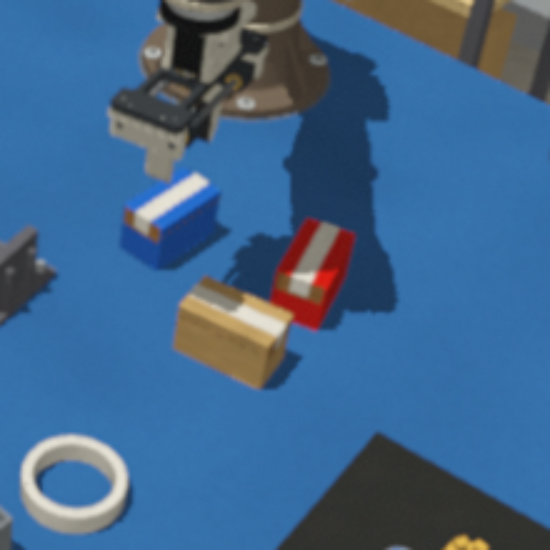

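jog_arm(motion=[[[0.095, 0.033, 0.03, 0, 0, 0.007, -0.7], [0.095, 0.033, 0.03, 0, 0, 0.007, -0.7], [0.095, 0.033, 0.06, 0, 0, 0.007, -0.7], [0.095, 0.033, 0.09, 0, 0, 0.007, -0.7], [0.095, 0.033, 0.09, 0, 0, 0.007, -0.7]]])

```text
clock: 3.47
position: [0.4352, 0.3267, 0.0952]
ee_rot: [-1.986, -2.433, 0.012]
force: [0.2, -2.0, 0.0]
width: 0.847
gripper_force: 0.0
```

```bash
python3 t.py .435,.337,.024,.207
python3 - <<'E'
from h import *
im=get_image("scene")
print(observe()['position'],observe()['ee_rot'])
cv2.imwrite('pics/s2.png',cv2.resize(im[180:340,330:480,::-1],None,fx=3.5,fy=3.5))
E
```

```text
[0.0104 0.0023 0.0712] [-0.007  0.004 -0.005]
[0.43609817 0.32664003 0.09785632] [-1.98724585 -2.4324738   0.00963325]
```

View pics/s2.png

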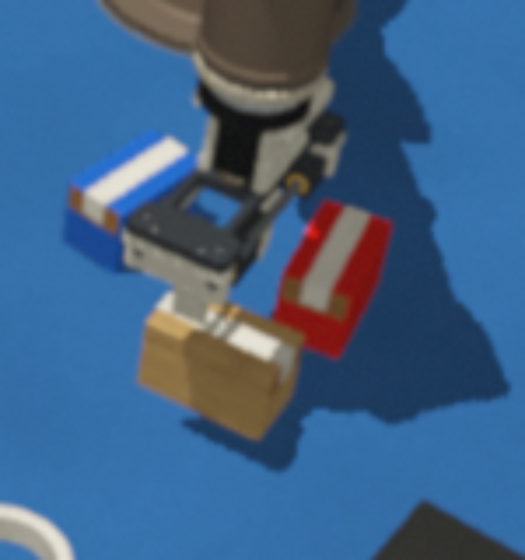

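jog_arm(motion=[[[0.0105, 0.002, 0.02, -0.005, 0.003, -0.004, -0.7], [0.0105, 0.002, 0.045, -0.005, 0.003, -0.004, -0.7], [0.0105, 0.002, 0.072, -0.005, 0.003, -0.004, -0.7], [0.0105, 0.002, 0.072, -0.005, 0.003, -0.004, -0.7]]], force=20)

```text
clock: 3.85
position: [0.4371, 0.3366, 0.0263]
ee_rot: [1.984, 2.433, 0.002]
force: [-0.4, -0.7, 0.4]
width: 0.851
gripper_force: 0.0
```

jog_arm(motion=[[[0, 0, 0, 0, 0, 0, 1], [0, 0, 0, 0, 0, 0, 1], [0, 0, 0, 0, 0, 0, 1], [0, 0, 0, 0, 0, 0, 1]]], force=20)

```text
clock: 4.18
position: [0.4372, 0.34, 0.0297]
ee_rot: [1.982, 2.436, 0.011]
force: [-3.3, -0.7, 5.2]
width: 0.608
gripper_force: 6.5
```

```bash
python3 t.py .435,.337,.024,.207;  python3 -c "
from cell import *;print(observe()['joints'])"
```

```text
[-0.0025 -0.0028  0.0057] [ 0.006 -0.004 -0.002]
[-0.35083064  0.63320785 -0.57381843  1.91392381  0.50210978  0.73264025
 -1.01173456]
```

jog_arm(motion=[[[0, 0, 0, 0, 0, 0, 1], [0, 0, 0, 0, 0, 0, 1], [0, 0, -0.02, 0, 0, 0, 1], [0, 0, -0.05, 0, 0, 0, 1], [0, 0, -0.08, 0, 0, 0, 1], [0, 0, -0.11, 0, 0, 0, 1], [0, 0, -0.11, 0, 0, 0, 1]]])

```text
clock: 4.77
position: [0.4387, 0.3419, 0.1441]
ee_rot: [1.981, 2.435, 0.023]
force: [-0.3, 1.4, -3.0]
width: 0.609
gripper_force: 20.0
```

```bash
python3 t.py .554,.0606,.14,.179;  python3 - <<'E'
from h import *
print(observe())
get_image("scene")
L=silhouettes("carton","scene")
print([(r["p"],r["pixel"]) for r in L])
E
```

```text
[-0.2989  0.0555  0.0027] [ 0.013 -0.007  0.026]
{'clock': 4.7667, 'joints': array([-0.2748709 ,  0.49008596, -0.66913364,  1.81587208,  0.37092096,
        0.94787071, -0.8976672 ]), 'dq': array([-0.01792579,  0.05430433,  0.03421355,  0.06087536,  0.04984165,
       -0.09731726, -0.04785938]), 'joint_efforts': array([  2.15264283, -60.04067659,  -8.31151664, -25.77279031,
        -0.56630624,   1.77765984,   0.59497302]), 'position': array([0.43870127, 0.34193408, 0.14411749]), 'ee_rot': array([1.98069267, 2.43506273, 0.02287393]), 'force': array([-0.30190192,  1.39144492, -3.03061139]), 'ft_torque': array([ 0.13602629, -0.0984325 ,  0.02890524]), 'gripper_force': 19.97857689857483, 'width': 0.6091695235549779}
[(0.97, [427.4, 259.0]), (0.78, [364.4, 237.2]), (0.57, [410.3, 257.9])]
```

jog_arm(motion=[[[-0.299, 0.055, 0, 0.012, -0.007, 0.026, 1], [-0.299, 0.055, 0, 0.012, -0.007, 0.026, 1], [-0.299, 0.055, 0, 0.012, -0.007, 0.026, 1], [-0.299, 0.055, 0, 0.012, -0.007, 0.026, 1], [-0.299, 0.055, 0, 0.012, -0.007, 0.026, 1], [-0.299, 0.055, 0, 0.012, -0.007, 0.026, 1], [-0.299, 0.055, 0, 0.012, -0.007, 0.026, 1], [-0.299, 0.055, 0, 0.012, -0.007, 0.026, 1], [-0.299, 0.055, 0, 0.012, -0.007, 0.026, 1], [-0.299, 0.055, 0, 0.012, -0.007, 0.026, 1]]])

```text
clock: 5.7
position: [0.5506, 0.0562, 0.1358]
ee_rot: [-2.015, -2.406, 0.016]
force: [0.1, 1.4, -3.0]
width: 0.607
gripper_force: 20.0
```

```bash
python3 t.py .554,.0606,.06,.179;  python3 - <<'E'
from h import *
o=observe();print(o['position'],o['joints'])
for n in ("scene","top"):
    a=get_image(n);cv2.imwrite(f"pics/{n}3.png",a[:,:,::-1])
    for r in silhouettes("carton",n): print(n,r["p"],r["pixel"],r["mask"].sum())
s=cv2.imread("pics/scene3.png")[150:320,190:400];cv2.imwrite("pics/s3.png",cv2.resize(s,None,fx=3.3,fy=3.3))
E
```

```text
[0.0041 0.0048 0.0757] [-0.01   0.004 -0.003]
[0.55062245 0.05616498 0.13576034] [ 0.24750266  0.49860444 -0.62299679  1.81206773  0.35243624  0.95393921
 -0.35186045]
scene 0.98 [367.1, 235.4] 1113
scene 0.82 [293.2, 224.7] 816
scene 0.73 [426.6, 258.5] 1016
top 0.84 [126.7, 296.3] 1131
top 0.71 [192.1, 284.6] 1116
```

View pics/s3.png

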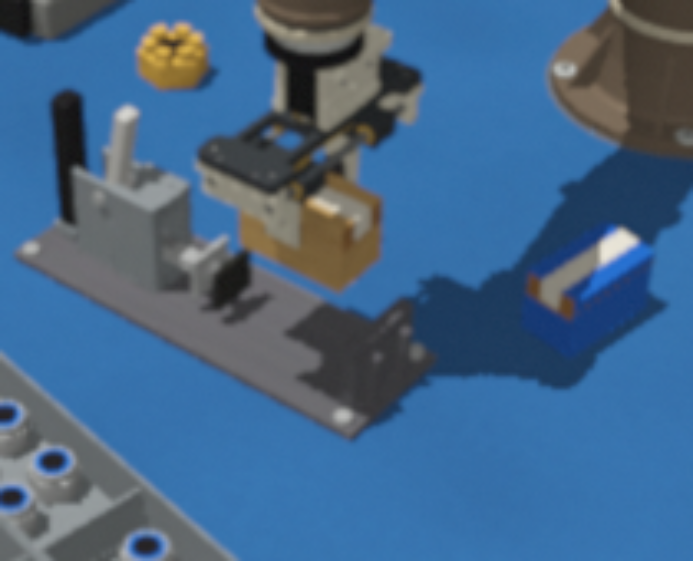

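jog_arm(motion=[[[0.004, 0.005, 0.02, -0.008, 0.004, -0.003, 1], [0.004, 0.005, 0.045, -0.008, 0.004, -0.003, 1], [0.004, 0.005, 0.07, -0.008, 0.004, -0.003, 1], [0.004, 0.005, 0.08, -0.008, 0.004, -0.003, 1], [0.004, 0.005, 0.08, -0.008, 0.004, -0.003, 1], [0.004, 0.005, 0.08, -0.008, 0.004, -0.003, 1]]])

```text
clock: 6.4
position: [0.5549, 0.063, 0.0575]
ee_rot: [2.009, 2.415, 0.001]
force: [0.1, 0.9, -2.9]
width: 0.607
gripper_force: 20.0
```

```bash
python3 t.py .554,.0606,.038,.179;  python3 - <<'E'
from h import *
a=get_image("scene")
o=observe();print(o['position'])
hyp={}
m=[r for r in silhouettes("carton","scene") if np.hypot(r["pixel"][0]-290,r["pixel"][1]-240)<30]
print([(r["p"],r["pixel"]) for r in m])
b=cv2.resize(a[170:310,220:370,::-1],None,fx=4,fy=4,interpolation=cv2.INTER_CUBIC)
# expected carton at TCP minus 2.5mm along y
y=np.array([-np.sin(.179),np.cos(.179)]);v=[*(o['position'][:2]-.0025*y),.179]
q=proj("scene",place(CA[0],v,o['position'][2]-.0297))
for p in q: cv2.circle(b,(int((p[0]-220+.5)*4),int((p[1]-170+.5)*4)),3,(0,0,255),-1)
cv2.imwrite("pics/s4.png",b)
E
```

```text
[-0.0022 -0.0013  0.0195] [ 0.    -0.     0.004]
[0.55561381 0.06301928 0.05828726]
[(0.95, [293.0, 246.7])]
```

View pics/s4.png

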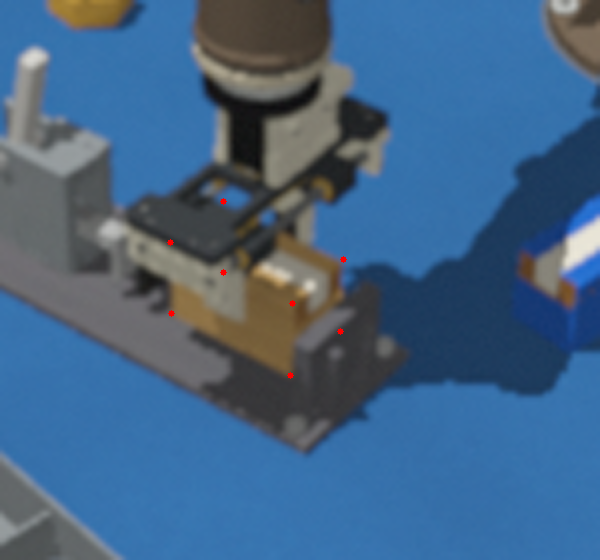

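jog_arm(motion=[[[-0.002, -0.001, 0.01, 0, 0, 0.004, 1], [-0.002, -0.001, 0.018, 0, 0, 0.004, 1], [-0.002, -0.001, 0.02, 0, 0, 0.004, 1], [-0.002, -0.001, 0.02, 0, 0, 0.004, 1]]])

```text
clock: 6.83
position: [0.5546, 0.0595, 0.0374]
ee_rot: [2.015, 2.408, 0.0]
force: [-1.5, -1.9, 2.3]
width: 0.606
gripper_force: 20.0
```

jog_arm(motion=[[[0, 0, 0, 0, 0, 0, -0.6], [0, 0, 0, 0, 0, 0, -0.6], [0, 0, 0, 0, 0, 0, -0.6], [0, 0, 0, 0, 0, 0, -0.6], [0, 0, -0.03, 0, 0, 0, -0.6], [0, 0, -0.07, 0, 0, 0, -0.6], [0, 0, -0.11, 0, 0, 0, -0.6], [0, 0, -0.15, 0, 0, 0, 1], [0, 0, -0.18, 0, 0, 0, 1], [0, 0, -0.18, 0, 0, 0, 1]]])

```text
clock: 7.67
position: [0.5574, 0.0615, 0.2239]
ee_rot: [2.01, 2.405, 0.013]
force: [0.0, 1.1, 0.7]
width: 0.637
gripper_force: 0.0
```

Run:
```python
from h import *
o=observe();print(o['position'],o['ee_rot'],o['joints'],o['width'])
get_image("scene");get_image("top")
cl=np.array([.5811,-.0895,.179])
for n in("scene","top"):
  c=proj(n,[[.5546,.0585,.04]])[0]
  L=[r for r in silhouettes("carton",n) if np.hypot(*(np.array(r["pixel"])-c))<25]
  for r in L:
    v,f=fit(CA,{n:r["mask"].astype(np.float32)},[.5546,.0585,.179],.008,(.006,.006,.05))
    d=v[:2]-cl[:2];print(n,r["p"],v,f,"clamp x,y",d@[np.cos(.179),np.sin(.179)],d@[-np.sin(.179),np.cos(.179)])
# lever grip at trigger 0
for th,l in((-.2,'rest'),):
  g=np.array([[0,-.058+.065*np.sin(.2),.080+.065*np.cos(.2)]]);w=place(g,cl);print("grip",w,proj("scene",w),proj("top",w))
for n in("scene","top"): print([(r["p"],r["pixel"]) for r in silhouettes("lever",n)])
im=get_image("scene");cv2.imwrite("pics/s5.png",cv2.resize(im[150:310,180:380,::-1],None,fx=3.5,fy=3.5,interpolation=cv2.INTER_CUBIC))
```

```text
[0.55737477 0.06148234 0.22393112] [2.01033414 2.40456363 0.01305323] [ 0.28220944  0.40987303 -0.66708629  1.70481455  0.28083881  1.11263146
 -0.28932057] 0.6369795486636103
scene 0.72 [0.55586268 0.05834488 0.19912476] 0.19341295957565308 clamp x,y 0.0014890483024993623 0.14997604746662968
grip [[ 0.58912745 -0.13386611  0.14370433]] [[227.4941129  188.67832387]] [[321.91482698 176.67838298]]
[(0.71, [227.6, 196.9])]
[(0.66, [419.3, 148.8]), (0.65, [320.5, 179.4])]
```

View pics/s5.png

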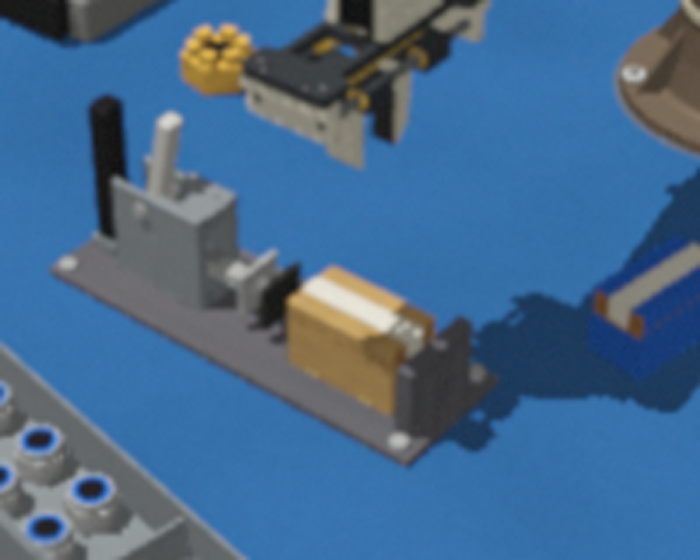

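```bash
python3 t.py .582,-.0944,.22,.179 .582,-.0944,.13,.179
python3 - <<'E'
from h import *
cl=[.5811,-.0895,.179]
L=silhouettes("presser","scene")
for r in L:
  m=r["mask"].astype(np.float32);print(r["p"],r["pixel"],m.sum())
  for f in range(58,86,3): print(f,round(float(np.abs(render("scene",[box(-22,22,f-7,f,20,60)],cl)-m).sum()/m.sum()),2),end="; ")
E
```

```text
[-0.1568  0.0007 -0.0041] [-0.001 -0.    -0.001]
[-0.1568  0.0008  0.0859] [-0.001 -0.    -0.001]
0.59 [258.2, 235.2] 167.0
58 1.01; 61 0.81; 64 0.62; 67 0.41; 70 0.25; 73 0.22; 76 0.36; 79 0.59; 82 0.81; 85 1.06;
```

jog_arm(motion=[[[-0.157, 0.001, -0.004, 0, 0, 0, 1], [-0.157, 0.001, -0.004, 0, 0, 0, 1], [-0.157, 0.001, -0.004, 0, 0, 0, 1], [-0.157, 0.001, -0.004, 0, 0, 0, 1], [-0.157, 0.001, 0.0, 0, 0, 0, 1], [-0.157, 0.001, 0.03, 0, 0, 0, 1], [-0.157, 0.001, 0.06, 0, 0, 0, 1], [-0.157, 0.001, 0.086, 0, 0, 0, 1], [-0.157, 0.001, 0.086, 0, 0, 0, 1]]])

```text
clock: 8.82
position: [0.5794, -0.0943, 0.1257]
ee_rot: [-2.011, -2.405, 0.007]
force: [-1.2, 0.7, 0.1]
width: 0.003
gripper_force: 0.0
```

```bash
python3 t.py .582,-.0944,.13,.179
python3 - <<'E'
from h import *
o=observe();print(o['position'],o['force'],o['joints'],o['width'])
im=get_image("scene");cv2.imwrite("pics/s6.png",cv2.resize(im[130:290,180:340,::-1],None,fx=3.6,fy=3.6,interpolation=cv2.INTER_CUBIC))
E
```

```text
[-0.0005  0.0025 -0.0043] [-0.008 -0.003 -0.001]
[ 0.57944205 -0.09430489  0.1256893 ] [-1.20335549  0.72426631  0.08142828] [ 0.47525684  0.55142598 -0.58503066  1.74209116  0.35771813  0.96490384
 -0.07243938] 0.0031759006781630255
```

View pics/s6.png

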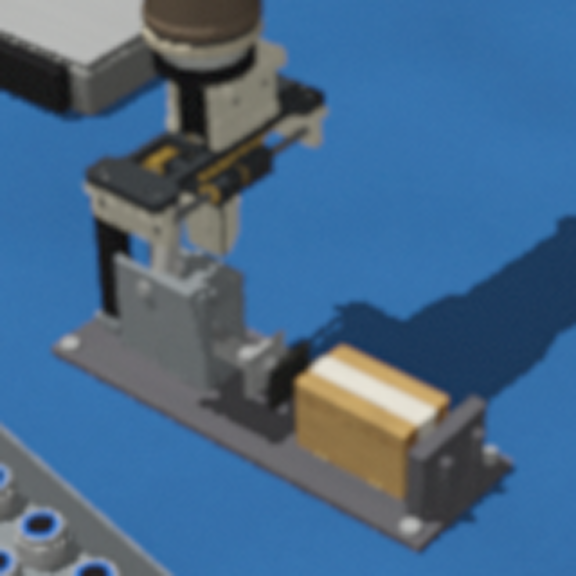

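jog_arm(motion=[[[-0.01, 0.002, -0.004, 0, 0, 0, 1], [-0.02, 0.002, -0.004, 0, 0, 0, 1], [-0.03, 0.002, -0.004, 0, 0, 0, 1], [-0.037, 0.002, -0.004, 0, 0, 0, 1], [-0.037, 0.002, -0.004, 0, 0, 0, 1]]])

```text
clock: 9.28
position: [0.593, -0.1322, 0.1366]
ee_rot: [2.016, 2.405, 0.004]
force: [-0.3, 3.3, 1.9]
width: 0.007
gripper_force: 1.6
```

```bash
cat > st.py <<'E'
from h import *
cl=[.5811,-.0895,.179];u=np.array([-np.sin(.179),np.cos(.179)]);xx=np.array([u[1],-u[0]])
o=observe();d=o['position'][:2]-cl[:2]
print("t",o['clock'],"tcp clamp x,y,z",np.round([d@xx,d@u,o['position'][2]],4),"F along x,y",np.round([o['force'][:2]@xx,o['force'][:2]@u],1),o['force'][2])
get_image("scene")
def scan(q,f,lo,hi,near):
    for r in silhouettes(q,"scene"):
        if np.hypot(*(np.array(r["pixel"])-near))>35: continue
        m=r["mask"].astype(np.float32)
        g=np.arange(lo,hi,1.);c=[np.abs(f(k)-m).sum()/m.sum() for k in g]
        i=int(np.argmin(c));print(q,round(r["p"],2),np.round(r["pixel"]),int(m.sum()),"best",g[i],round(c[i],2))
scan("presser",lambda f:render("scene",[box(-22,22,f-7,f,20,60)],cl),60,130,(270,240))
scan("carton",lambda f:render("scene",[box(-28,28,f-50,f+50,8,70)],cl),140,170,(293,246))
E
python3 st.py
```

```text
t 9.2833 tcp clamp x,y,z [ 0.0041 -0.0442  0.1366] F along x,y [0.2 3.3] 1.9497866466086553
presser 0.53 [259. 234.] 130 best 82.0 0.45
carton 0.66 [285. 247.] 1015 best 149.0 0.25
```

jog_arm(motion=[[[-0.006, -0.003, 0.005, 0, 0, 0, 1], [-0.012, -0.004, 0.006, 0, 0, 0, 1], [-0.012, -0.004, 0.006, 0, 0, 0, 1]]])

```text
clock: 9.68
position: [0.5904, -0.1397, 0.1297]
ee_rot: [-2.012, -2.412, -0.007]
force: [0.8, 10.1, 5.1]
width: 0.004
gripper_force: 5.1
```

```bash
python3 st.py
```

```text
t 9.6833 tcp clamp x,y,z [ 0.0002 -0.051   0.1297] F along x,y [2.6 9.8] 5.078466106779686
presser 0.38 [260. 238.] 68 best 88.0 1.52
carton 0.56 [285. 251.] 1025 best 149.0 0.24
```

jog_arm(motion=[[[0.015, 0, 0, 0, 0, 0, 1], [0.03, 0, 0, 0, 0, 0, 1], [0.032, 0, 0, 0, 0, 0, 1], [0.032, 0, 0, 0, 0, 0, 1], [0.022, 0, 0, 0, 0, 0, 1], [0.012, 0, 0, 0, 0, 0, 1], [0.004, 0, 0, 0, 0, 0, 1], [0, 0, 0, 0, 0, 0, 1], [0, 0, 0, 0, 0, 0, 1]]])

```text
clock: 10.58
position: [0.5895, -0.1401, 0.1295]
ee_rot: [-2.011, -2.408, -0.007]
force: [-3.5, 14.9, 6.5]
width: 0.0
gripper_force: 8.4
```

```bash
python3 st.py
python3 - <<'E'
from h import *
im=get_image("scene");cv2.imwrite("pics/s7.png",cv2.resize(im[190:290,210:340,::-1],None,fx=6,fy=6,interpolation=cv2.INTER_CUBIC))
E
```

```text
t 10.5833 tcp clamp x,y,z [-0.0007 -0.0513  0.1295] F along x,y [-0.8 15.3] 6.515822739461966
carton 0.75 [282. 247.] 1048 best 149.0 0.21
```

View pics/s7.png

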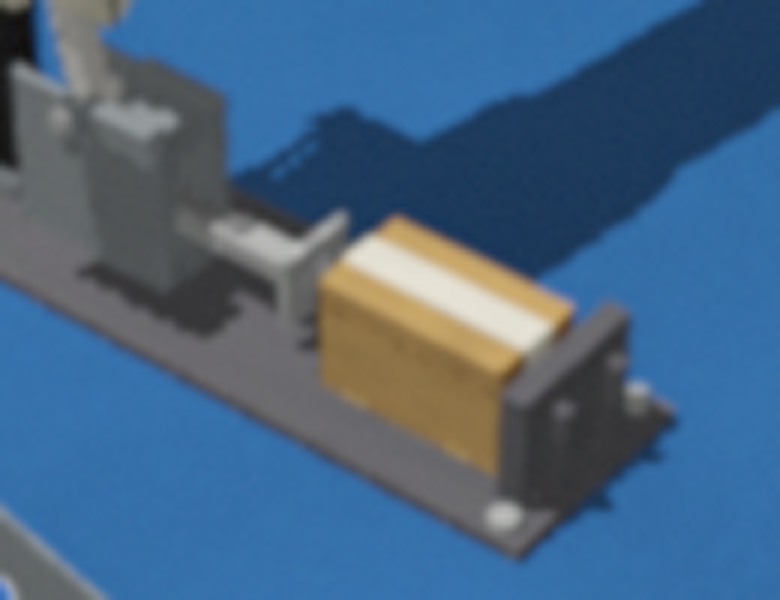

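```bash
cat > px.py <<'E'
from h import *
cl=[.5811,-.0895,.179];u=np.array([-np.sin(.179),np.cos(.179)]);xx=np.array([u[1],-u[0]])
def cy(px,z):
    d=onplane("scene",px,z)[:2]-cl[:2];return np.round([d@xx*1e3,d@u*1e3],1)
E
python3 - <<'E'
from px import *
f=lambda a,b,z:print(a,b,cy((210+a/6-.5,190+b/6-.5),z))
f(345,213,.06);f(283,262,.06)
print('carton');f(322,280,.07);f(400,215,.07);f(573,303,.07);f(497,377,.07);f(322,385,.008);f(497,472,.008)
print('stop');f(508,400,.07);f(613,303,.07)
E
```

```text
345 213 [-24.5  74.1]
283 262 [20.6 74.6]
carton
322 280 [ 28.9 104.1]
400 215 [-29.  102.6]
573 303 [-27.3 200.5]
497 377 [ 32.9 203.8]
322 385 [ 29.1 103.5]
497 472 [ 26.2 200.5]
stop
508 400 [ 41.9 216.3]
613 303 [-38.2 214.3]
```

jog_arm(motion=[[[0.015, 0, 0, 0, 0, 0, 1], [0.03, 0, 0, 0, 0, 0, 1], [0.032, 0, 0, 0, 0, 0, 1], [0.032, 0, 0, 0, 0, 0, 1], [0.022, 0, 0, 0, 0, 0, 1], [0.012, 0, 0, 0, 0, 0, 1], [0.004, 0, 0, 0, 0, 0, 1], [0, 0, 0, 0, 0, 0, 1], [0, 0, 0, 0, 0, 0, 1]]])

```text
clock: 11.53
position: [0.5898, -0.1401, 0.1297]
ee_rot: [-2.012, -2.409, -0.007]
force: [-4.4, 15.1, 8.1]
width: 0.005
gripper_force: 8.4
```

```bash
python3 st.py
python3 - <<'E'
from h import *
im=get_image("scene");cv2.imwrite("pics/s8.png",cv2.resize(im[200:275,230:330,::-1],None,fx=7.8,fy=7.8,interpolation=cv2.INTER_CUBIC))
E
```

```text
t 11.5333 tcp clamp x,y,z [-0.0004 -0.0513  0.1297] F along x,y [-1.6 15.7] 8.140766241663728
carton 0.96 [287. 248.] 991 best 156.0 0.29
```

View pics/s8.png

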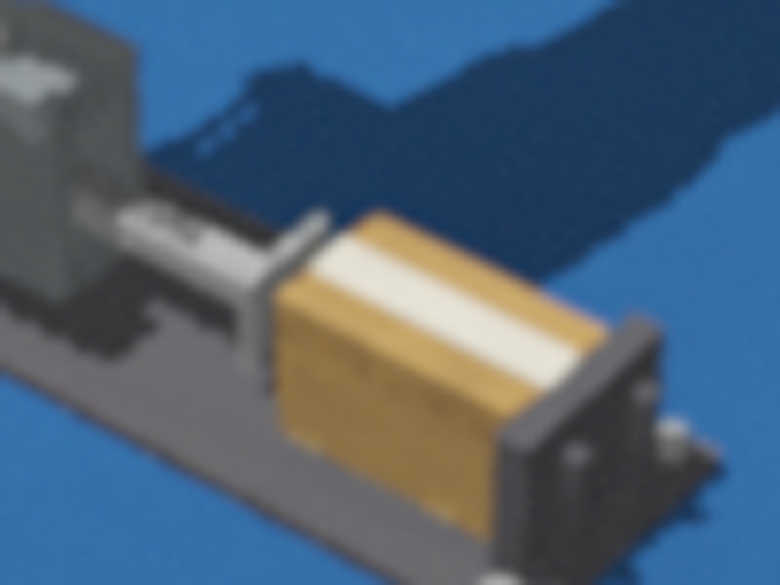

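Run:
```python
from px import *
f=lambda a,b,z:print(a,b,cy((230+a/7.8-.5,200+b/7.8-.5),z))
f(328,212,.06);f(268,278,.06);print('carton')
f(275,297,.07);f(380,212,.07);f(285,437,.008);f(492,535,.008);print('stop');f(500,437,.07);f(625,320,.07)
```

```text
328 212 [-26.5  88.6]
268 278 [15.  95.1]
carton
275 297 [ 30.8 111.1]
380 212 [-27.9 110.6]
285 437 [ 30.2 114.4]
492 535 [ 25.5 200.8]
stop
500 437 [ 40.8 213.7]
625 320 [-33.1 211.4]
```

```bash
python3 - <<'E'
from h import *
im=get_image("scene");cv2.imwrite("pics/base.png",im[:,:,::-1])
E
cat > jaw.py <<'E'
from px import *
import sys
from scipy.ndimage import map_coordinates
new=sys.argv[1]
ref=sys.argv[2] if len(sys.argv)>2 else "base"
if len(sys.argv)<=2 : cv2.imwrite(f"pics/{new}.png",get_image("scene")[:,:,::-1])
A=cv2.imread(f"pics/{ref}.png").astype(float);B=cv2.imread(f"pics/{new}.png").astype(float)
def X(x,y,z):return place(np.array([[x,y,z]])/1e3,cl)
def shift(poly,s):  # SSD of ref poly moved by s mm along clamp y
    a=proj("scene",X(0,90,40))[0];return proj("scene",X(0,90+s,40))[0]-a
def meas(poly,lo,hi):
    m=np.zeros(A.shape[:2],np.uint8);cv2.fillPoly(m,[np.int32(poly)],1);r,c=np.nonzero(m)
    g=np.arange(lo,hi,.25);e=[]
    for s in g:
        d=shift(None,s);e.append(sum(((map_coordinates(B[:,:,k],[r+d[1],c+d[0]],order=1)-A[r,c,k])**2).mean() for k in range(3)))
    i=int(np.argmin(e));return g[i],round(e[i]**.5,1)
print("jaw shift mm",meas([(258,236),(271,225.5),(273,228),(266,235),(266,251),(259,248)],-20,12))
print("carton shift",meas([(263,240),(278,224),(309,241),(296,252),(293,268),(264,256)],-12,8))
o=observe();d=o['position'][:2]-cl[:2]
print("t",o['clock'],"tcp",np.round([d@xx,d@u,o['position'][2]],4),"F",np.round([o['force'][:2]@xx,o['force'][:2]@u,o['force'][2]],1))
E
cp pics/base.png pics/x.png
# check against previous stroke picture, rebuilt from crop
python3 - <<'E'
import cv2
b=cv2.imread("pics/base.png");c=cv2.imread("pics/s7.png");b[190:290,210:340]=cv2.resize(c,(130,100),interpolation=cv2.INTER_AREA);cv2.imwrite("pics/prev.png",b)
E
python3 jaw.py prev base; python3 jaw.py now
```

```text
jaw shift mm (np.float64(-14.75), np.float64(22.9))
carton shift (np.float64(-7.75), np.float64(11.6))
t 11.7833 tcp [-0.0005 -0.0513  0.1297] F [-1.7 14.9  7.1]
jaw shift mm (np.float64(0.0), np.float64(1.4))
carton shift (np.float64(0.0), np.float64(1.4))
t 11.8333 tcp [-0.0005 -0.0513  0.1297] F [-1.6 14.8  7.6]
```

jog_arm(motion=[[[0.015, 0, 0, 0, 0, 0, 1], [0.03, 0, 0, 0, 0, 0, 1], [0.032, 0, 0, 0, 0, 0, 1], [0.032, 0, 0, 0, 0, 0, 1]]])

```text
clock: 12.17
position: [0.5842, -0.1122, 0.1292]
ee_rot: [2.014, 2.409, 0.0]
force: [0.1, 1.2, 0.4]
width: 0.007
gripper_force: 0.7
```

```bash
python3 jaw.py rel
```

```text
jaw shift mm (np.float64(-5.25), np.float64(21.1))
carton shift (np.float64(0.25), np.float64(10.4))
t 12.2167 tcp [-0.001  -0.0236  0.1292] F [0.3 0.6 0.8]
```

jog_arm(motion=[[[-0.004, 0, 0, 0, 0, 0, 1], [-0.008, 0, 0, 0, 0, 0, 1], [-0.011, 0, 0, 0, 0, 0, 1], [-0.012, 0, 0, 0, 0, 0, 1], [-0.012, 0, 0, 0, 0, 0, 1]]])

```text
clock: 12.63
position: [0.5867, -0.1234, 0.1297]
ee_rot: [2.016, 2.409, 0.003]
force: [-1.9, 5.8, 4.1]
width: 0.002
gripper_force: 3.2
```

```bash
python3 jaw.py p1;python3 jaw.py p1 rel
```

```text
jaw shift mm (np.float64(-1.0), np.float64(9.6))
carton shift (np.float64(0.25), np.float64(7.5))
t 12.6833 tcp [-0.0005 -0.0343  0.1296] F [-0.4  6.3  5.7]
jaw shift mm (np.float64(2.5), np.float64(23.9))
carton shift (np.float64(0.0), np.float64(6.5))
t 12.6833 tcp [-0.0005 -0.0343  0.1296] F [-0.4  6.3  5.7]
```

jog_arm(motion=[[[-0.002, 0, 0, 0, 0, 0, 1], [-0.004, 0, 0, 0, 0, 0, 1], [-0.005, 0, 0, 0, 0, 0, 1], [-0.005, 0, 0, 0, 0, 0, 1]]])

```text
clock: 13.02
position: [0.5876, -0.1277, 0.1298]
ee_rot: [2.015, 2.41, 0.004]
force: [-2.4, 8.5, 6.2]
width: 0.006
gripper_force: 4.0
```

```bash
python3 jaw.py p2
```

```text
jaw shift mm (np.float64(0.5), np.float64(8.3))
carton shift (np.float64(0.0), np.float64(6.6))
t 13.0667 tcp [-0.0004 -0.0387  0.1298] F [-1.8  8.1  4.6]
```

jog_arm(motion=[[[-0.001, 0, 0, 0, 0, 0, 1], [-0.002, 0, 0, 0, 0, 0, 1], [-0.003, 0, 0, 0, 0, 0, 1], [-0.003, 0, 0, 0, 0, 0, 1], [-0.003, 0, 0, 0, 0, 0, 1], [-0.003, 0, 0, 0, 0, 0, 1]]])

```text
clock: 13.57
position: [0.5878, -0.1289, 0.1299]
ee_rot: [-2.013, -2.41, -0.005]
force: [-4.6, 11.9, 7.8]
width: 0.002
gripper_force: 6.0
```

```bash
python3 jaw.py p3
python3 - <<'E'
from px import *
# absolute jaw/pad/carton positions: edge of jaw plate far-top corner, via model fit of jaw plate to network mask
get_image("scene")
for r in silhouettes("jaw","scene"):
    m=r["mask"].astype(np.float32);print("jaw",r["p"],r["pixel"],m.sum())
    best=min((float(np.abs(render("scene",[box(-22,22,f-5,f,20,60),box(-8,8,5,f,34,46)],cl)*(1-render("scene",[box(-28,28,110,210,8,70)],cl))-m).sum()/m.sum()),f) for f in np.arange(75,105,1));print(best)
E
```

```text
jaw shift mm (np.float64(1.0), np.float64(10.8))
carton shift (np.float64(0.25), np.float64(6.0))
t 13.6167 tcp [-0.0004 -0.04    0.1299] F [-2.7 12.9  8.3]
jaw 0.55 [256.9, 227.3] 201.0
(0.3248600661754608, np.int64(101))
```

```bash
python3 -c "
from cell import *;print(sign_off())"
```

```text
the job is handed in; nothing more can be done
None
```

I placed the carton on the clamp bed, pumped the trigger until the pad pushed it against the stop, and handed the job in at 13.6 s with the trigger still squeezed. My estimate is that the pad is about 9–10 mm in, inside the 6–13.5 mm window. That comes from arm position, force and image tracking. One rough image fit of the jaw suggested about 16 mm; I discounted it, and `sign_off()` did not report a result.

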